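Find the loaded sample bucket by its weight

TASK

One of the two closed buckets in the slanted yellow rack is loaded and heavier. Find out which by feel: lift the left one (left as seen from the robot) about a hand's width clear of its pocket, hold it still for a second and put it back, then lift and hold the right one in the same way. Stand the heavier bucket gently upright in the middle of the blue pad in the tray, leave the lighter one seated in its own pocket, let go of everything, and do not disturb the tube racks, the bottle or the jar.

Things in the scene. Friction and masses are not known exactly. Their poses are not given: they have to be found in the camera images.
- bucket_a: one of two closed, identical-looking cylindrical buckets: aluminium, white paper band, flat red lid; 50 mm diameter throughout, 100 mm tall. One weighs 0.55 to 0.72 kg, the other 0.27 to 0.40 kg; neither name, look nor place tells which. Origin: centre of underside; z along its axis to the lid. Starts in one of the two pockets, leaning 30 degrees; grip its upper half
- bucket_b: one of two closed, identical-looking cylindrical buckets: aluminium, white paper band, flat red lid; 50 mm diameter throughout, 100 mm tall. One weighs 0.55 to 0.72 kg, the other 0.27 to 0.40 kg; neither name, look nor place tells which. Origin: centre of underside; z along its axis to the lid. Starts in one of the two pockets, leaning 30 degrees; grip its upper half
- rack: fixed yellow rack, base from x = -70 to 100 mm, y = -120 to 120 mm; origin on the table, z up; yaw within 0.25 rad. Its low front faces -x, roughly towards the robot; its +y pocket is the left one. A seated bucket's axis points along (-0.5, 0, 0.866) in the rack's frame, lid towards the robot; buckets go in and out along that axis
- pocket_left (a point): centre of the left pocket's sloping floor, where the underside's centre of a seated bucket lies; at (20, 65, 40) mm in the rack's frame. The bucket leans on a front wall 52 mm high; side walls 30 mm high leave 4 mm on each side; the uphill (+x) side is open
- pocket_right (a point): the same for the right pocket, 130 mm away; at (20, -65, 40) mm in the rack's frame
- shelf_edge (a point): middle of the front lower edge of the grey shelf board over the rack: board from x = -15 to 45, y = -120 to 120, z = 225 to 235 mm in the rack's frame, on two posts at x = 40, y = +-114 mm. It keeps a gripper from coming straight down on a bucket: tilt it along the bucket's axis
- tray: fixed white enamel tray with black rim, 220 (x) x 270 (y) mm, rim 32 mm high, floor 5 mm above the table; origin on the table under its centre, z up, yaw within 0.35 rad. Rack and tray stand on either side of the bench's middle; which is on which side varies
- pad_centre (a point): centre of the top face of the round blue pad, 80 mm diameter, fixed on the middle of the tray's floor; 8 mm above the table. A tube rack stands on its +y and on its -y side (tray's frame), about 90 mm from it, so open fingers have room only along the tray's x axis
- tube_rack_1: yellow tube rack standing loose in the tray on its +y side, 110 (x) x 60 (y) x 50 mm, with five stoppered tubes that reach 90 mm above its underside; 0.5 kg. Origin: centre of the underside, z up. Not to be disturbed
- tube_rack_2: yellow tube rack standing loose in the tray on its -y side, 110 (x) x 60 (y) x 50 mm, with five stoppered tubes that reach 90 mm above its underside; 0.5 kg. Origin: centre of the underside, z up. Not to be disturbed
- bottle: loose white bottle with blue cap, 56 mm diameter, 150 mm tall, 0.35 kg, standing upright on the table between the robot and the work; origin: centre of the underside. Not to be disturbed
- jar: loose amber jar with black cap, 60 mm diameter, 100 mm tall, 0.25 kg, standing upright on the table 120 to 140 mm in front (-x) of the rack's origin; origin: centre of the underside. Not to be disturbed
There are look-alikes about, which are no part of the job. Leave any green or purple look-alike of the bucket_b alone.

How it is judged (in metres and radians):
On the way, in this order (a step that is already met when the one before it is completed fails the run):
1. the left bucket is held still in the gripper, its underside at least 75 mm above the table and clear of the rack, for 0.5 s, while the right bucket stands untouched in the right pocket ((((height (world z) of bucket_a above 0.075 m and contact force between bucket_a and the fingers above 1 N and contact force between bucket_a and rack below 0.1 N and linear speed of bucket_a below 0.05 m/s) and (distance between bucket_b and pocket_right below 0.012 m and angle between bucket_b's own z axis and vertical between 0.4 and 0.65 rad and contact force between bucket_b and the fingers below 0.2 N)) or ((height (world z) of bucket_b above 0.075 m and contact force between bucket_b and the fingers above 1 N and contact force between bucket_b and rack below 0.1 N and linear speed of bucket_b below 0.05 m/s) and (distance between bucket_a and pocket_right below 0.012 m and angle between bucket_a's own z axis and vertical between 0.4 and 0.65 rad and contact force between bucket_a and the fingers below 0.2 N)))), for 0.5 s.
2. with the left bucket back in the left pocket and released, the right bucket is held still in the same way for 0.5 s ((((height (world z) of bucket_a above 0.075 m and contact force between bucket_a and the fingers above 1 N and contact force between bucket_a and rack below 0.1 N and linear speed of bucket_a below 0.05 m/s) and (distance between bucket_b and pocket_left below 0.012 m and angle between bucket_b's own z axis and vertical between 0.4 and 0.65 rad and contact force between bucket_b and the fingers below 0.2 N)) or ((height (world z) of bucket_b above 0.075 m and contact force between bucket_b and the fingers above 1 N and contact force between bucket_b and rack below 0.1 N and linear speed of bucket_b below 0.05 m/s) and (distance between bucket_a and pocket_left below 0.012 m and angle between bucket_a's own z axis and vertical between 0.4 and 0.65 rad and contact force between bucket_a and the fingers below 0.2 N)))), for 0.5 s.
At the end, for the whole second after the job is handed in: Heavier bucket released at rest on the pad, upright within 0.08 rad, centre within 15 mm of the pad's; lighter bucket at rest within 12 mm of where it began, leaning 0.40 to 0.65 rad in its own pocket; tube racks, bottle and jar within 20 mm of where they began (horizontal distance between bucket_b and pad_centre below 0.015 m and angle between bucket_b's own z axis and vertical below 0.08 rad and z of bucket_b in the frame of pad_centre between -0.004 and 0.004 m and linear speed of each of bucket_b, bucket_a below 0.02 m/s and contact force between bucket_b and the fingers below 0.2 N and distance of bucket_a from where it was at the start of the episode below 0.012 m and angle between bucket_a's own z axis and vertical between 0.4 and 0.65 rad and distance of each of tube_rack_1, tube_rack_2, bottle, jar from where it was at the start of the episode below 0.02 m); the robot touches nothing.
It fails at once if a tube rack, the bottle or the jar is moved more than 20 mm or tipped more than 0.3 rad (distance of any of tube_rack_1, tube_rack_2, bottle, jar from where it was at the start of the episode above 0.02 m or angle between any of tube_rack_1, tube_rack_2, bottle, jar's own z axis and vertical above 0.3 rad).
It fails at once if a bucket hits the tray or its pad with more than 60 N (dropped or slammed) (contact force between any of bucket_a, bucket_b and tray above 60 N).
It also fails if it takes over 67 s, if anything falls off the work surface, if the arm or the gripper's body presses on something with over 40 N, if the wrist force passes 120 N, or if a joint passes its speed limit or range.

ROBOT

A 6-joint arm with a two-finger parallel gripper is mounted at the origin on the work surface. World frame = base frame: x ahead of the robot, y to its left, z up, the work surface at z = 0. Lengths are in mm, angles in degrees, forces in N, time in s.
With the tool pointing down it reaches from about 325 to 925 mm from the base axis. Payload 3.1 kg.
Tool frame: the origin (TCP) lies at the very end of the fingers, on their centre line; the grasp point (between the pads) lies grasp_offset behind it (grasp_offset is the distance from the TCP to the grasp point, in mm); z points along the fingers, x is the direction in which the jaws open and shut, and the axes are right-handed (so a half turn about z gives the same grasp; the last joint's range is limited). The gripper opens to 85 mm and grips with 20 to 120 N. Pads are 22 mm wide; open, the fingers measure 114 mm over their backs; the gripper's body (76 mm by 85 mm) begins 54 mm behind the grasp point. The pads swing forward as they close: fully open they stand 13 mm farther back than shut.
Start: joints at [69.145, 12.427, 92.441, -0, 75.132, -6.429], TCP at [155.698, 605.308, 192.7] pointing down, gripper open.
Joint ranges: [-157.48, 157.48], [-44.54, 120.13], [17.64, 146.25], [-64.5, 244.5], [7.68, 150.69], [-147.95, 147.95]. Speed limits (degrees/s): [159.86, 159.86, 180, 180, 180, 180].

INTERFACE

Orientations are given as [roll, pitch, yaw] about the fixed x, y, z axes, in that order (R = Rz(yaw) Ry(pitch) Rx(roll)).
In Python, from station import * gives the robot as it stands. Calls block until the motion is done:
- goto(position, orientation): joint-space move of the TCP to a pose.
- move_l(position, attitude=None, speed=150): straight line of the TCP; attitude=None keeps the orientation; speed is the mean speed in mm/s.
- move_j(angles): joint-space move.
- grip(opening, squeeze=None): finger opening in mm; squeeze is the grip in N (None keeps the last); returns when the fingers have stopped.
- wait(seconds).
- solve_ik(position, orientation): joint angles nearest the present ones, or None.
- get_obs(): the state.
- get_image(name): name is "scene" or "top" or "wrist"; returns the picture (480x640x3 uint8, red, green, blue); there is no depth.
- get_calibration(name): a dict with "fx", "fy", "cx", "cy" (pixels), "R" (3x3) and "t" (3): a world point X has camera coordinates R X + t; the wrist camera has in their place "mount" (4x4, takes a point from camera to tool coordinates, whose origin is the TCP and whose axes are the tool frame's). Camera axes: x right, y down, z forward; pixel columns grow to the right and rows downward; lengths in mm; the calibration is good to about 2 mm. The wrist camera is an equidistant fisheye: a pixel r from the principal point sees the ray r / f radians off the axis. A picture is of the moment at which its call begins: read the wrist's pose just before it. get_calibration takes no time and is no camera call.
A pose or a line that the arm cannot do raises Unreachable and nothing moves.
- sign_off(): hands the job in, once; it reports no verdict.
Trained networks look in the newest picture that a camera, given by its name, has taken for a name from the list of things; names that differ only in an ending like _2 or _b are one class to them, and where a whole thing is asked for, a point or a joint stands for the part that bears it (a point fixed in the world has none). Each returns a list of dicts, best first, with "score" (0 to 1); they miss things now and then, are a little off and sometimes report something else, mostly with a low value. They report only what shows in the picture. A call takes as long as a camera call. They do not tell look-alikes from the thing itself.
- spot_in(name, camera): "extent" ([centre column, centre row, width, height] in pixels, round what is visible of it).
- regions_of(name, camera): "region" (480x640 bool, what is visible of it) and "extent" ([centre column, centre row, width, height] in pixels, round what is visible of it).
The state is a dict: "t": time; "joint_pos": joint angles; "qvel": joint speeds; "effort": joint torques, N m; "tcp_pos": TCP position; "ee_rot": TCP orientation; "wrist_force": force on the tool from outside, world axes, zero at the start; "moment": the same for the moment, N m; "grip_width": finger opening in mm.
Only numpy, scipy, OpenCV 4.12 (cv2) and the standard library are available. Lean on these libraries where they do the work, as an engineer would, in place of code of your own. Each camera call takes 0.05 s, during which the arm holds its last target.

## Working session

There is one attempt and no reset: what is moved stays moved. The work goes in short steps, each a Python script; the robot and the scene stay as the last script left them, time stands still between calls to the robot, and variables do not carry over. Pictures are saved under pics/ and viewed, and the job is handed in when it is done.

```bash
ls; mkdir -p pics; python3 - <<'E'
from station import *
import cv2, numpy as np
o=get_obs(); print(o)
print(grasp_offset if 'grasp_offset' in globals() else None)
for n in ["scene","top","wrist"]:
    im=get_image(n); cv2.imwrite(f"pics/{n}0.png",im[:,:,::-1]); c=get_calibration(n); print(n,{k:np.round(v,4).tolist() for k,v in c.items()})
E
```

```text
pics
{'t': 0.0, 'joint_pos': array([ 6.91446416e+01,  1.24776813e+01,  9.25279307e+01, -2.76284671e-03,
        7.51318393e+01, -6.42905983e+00]), 'qvel': array([ 0.0269563 ,  0.02093082, -0.08381871,  0.0580121 ,  0.01326464,
       -0.00360099]), 'effort': array([ 6.50487964e-04, -3.96839261e+01, -3.03857660e+01, -2.25198137e-04,
        9.67903587e-03, -2.41067859e-06]), 'tcp_pos': array([155.38480905, 604.44462614, 191.36337426]), 'ee_rot': array([-1.79987261e+02,  1.36885767e-01,  7.55744288e+01]), 'wrist_force': array([0.10110202, 0.76318483, 0.41946323]), 'moment': array([-0.04960164,  0.01737348,  0.04560989]), 'grip_width': 85.5514604309959}
18.700000000000003
scene {'fx': 587.0819, 'fy': 587.0819, 'cx': 312.9394, 'cy': 240.3098, 'R': [[-0.7851, 0.619, 0.021], [0.411, 0.546, -0.73], [-0.4634, -0.5645, -0.6831]], 't': [363.8441, -137.7302, 1662.0929]}
top {'fx': 600.6458, 'fy': 600.6458, 'cx': 327.6381, 'cy': 244.5624, 'R': [[-0.026, -0.9996, 0.0147], [-0.997, 0.0249, -0.0735], [0.0731, -0.0166, -0.9972]], 't': [66.3399, 515.2239, 1406.1517]}
wrist {'fx': 371.6483, 'fy': 371.6483, 'cx': 322.4092, 'cy': 243.4289, 'mount': [[1.0, 0.0006, -0.0003, -1.371], [-0.0005, 0.9478, 0.3188, -81.5393], [0.0004, -0.3188, 0.9478, -180.5784], [0.0, 0.0, 0.0, 1.0]]}
```

View pics/scene0.png

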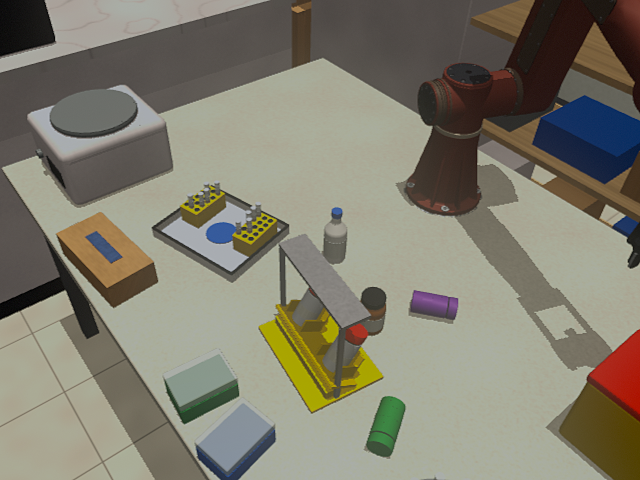

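View pics/top0.png

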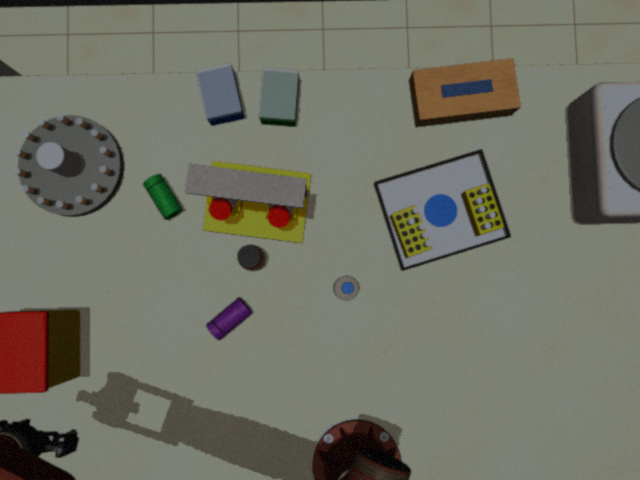

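View pics/wrist0.png

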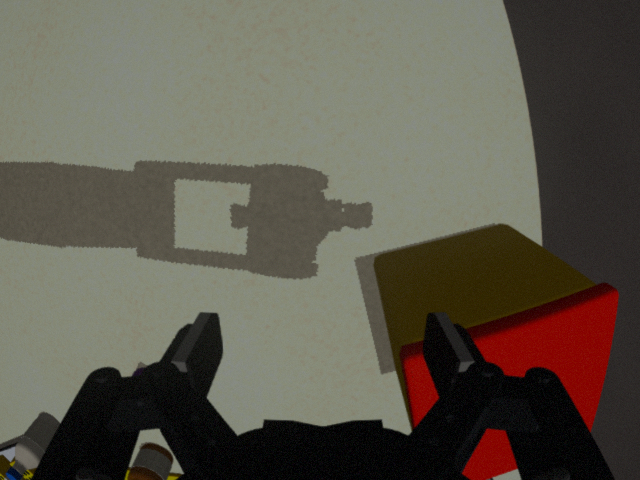

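The top view shows the rack at about (255,200) with two red lids at (220,208) and (279,215). The tray pad is at (440,210), the bottle at (346,288) and the jar at (250,257). The green and purple decoys lie well clear. I'll run the networks next and fit the poses.

```bash
python3 - <<'E'
from station import *
import cv2, numpy as np
out={}
for cam in ["top","scene"]:
    get_image(cam)
    for n in ["rack","bucket_a","tray","bottle","jar","tube_rack_1","shelf_edge"]:
        try:
            r=regions_of(n,cam)
        except Exception as e: print(cam,n,e); continue
        for i,d in enumerate(r[:5]):
            print(cam,n,round(d["score"],2),np.round(d["extent"],1).tolist(),int(d["region"].sum()))
            out[f"{cam}_{n}_{i}"]=d["region"]
np.savez_compressed("regs.npz",**out)
im=cv2.imread("pics/top0.png"); cv2.imwrite("pics/topz.png",cv2.resize(im[140:280,170:370],None,fx=4,fy=4,interpolation=cv2.INTER_CUBIC))
cv2.imwrite("pics/topz2.png",cv2.resize(im[140:280,360:520],None,fx=4,fy=4,interpolation=cv2.INTER_CUBIC))
im=cv2.imread("pics/scene0.png"); cv2.imwrite("pics/scz.png",cv2.resize(im[220:415,245:400],None,fx=3,fy=3,interpolation=cv2.INTER_CUBIC))
print(get_obs()["t"])
E
```

```text
top rack 0.68 [249.4, 203.6, 127.2, 78.9] 6925
top bucket_a 0.92 [222.4, 208.2, 29.3, 22.9] 499
top bucket_a 0.7 [228.3, 318.4, 49.5, 45.3] 1005
top bucket_a 0.62 [161.6, 196.3, 41.7, 44.4] 963
top bucket_a 0.61 [280.4, 214.7, 24.5, 19.0] 439
top tray 0.57 [441.5, 210.0, 137.6, 117.6] 8318
top bottle 0.94 [345.8, 289.8, 25.4, 23.7] 508
top jar 0.86 [251.9, 259.8, 30.9, 25.6] 613
top tube_rack_1 0.82 [411.0, 230.8, 43.2, 49.8] 1404
top tube_rack_1 0.61 [481.8, 210.6, 43.2, 53.9] 1415
top shelf_edge 0.72 [248.5, 201.6, 126.3, 83.6] 7018
scene rack 0.73 [344.4, 345.9, 41.5, 48.1] 989
scene rack 0.57 [320.5, 323.1, 122.4, 181.3] 10320
scene bucket_a 0.94 [387.5, 425.9, 39.4, 61.9] 1540
scene bucket_a 0.92 [435.4, 304.9, 47.9, 29.4] 1079
scene bucket_a 0.9 [342.9, 345.2, 43.4, 51.1] 882
scene bucket_a 0.66 [309.0, 307.6, 33.7, 40.0] 676
scene tray 0.87 [220.7, 236.2, 138.3, 86.3] 4768
scene bottle 0.65 [335.1, 235.1, 22.5, 60.0] 1068
scene jar 0.64 [373.5, 310.6, 26.2, 48.5] 933
scene tube_rack_1 0.84 [251.3, 228.4, 44.1, 54.5] 1512
scene tube_rack_1 0.76 [203.0, 206.1, 43.2, 47.4] 1241
scene shelf_edge 0.72 [319.0, 323.1, 127.7, 182.0] 10298
0.95
```

View pics/topz.png

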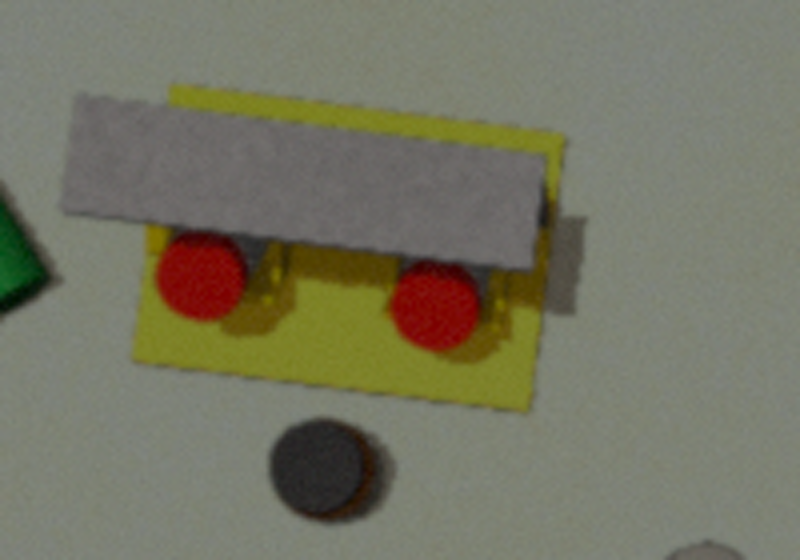

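View pics/topz2.png

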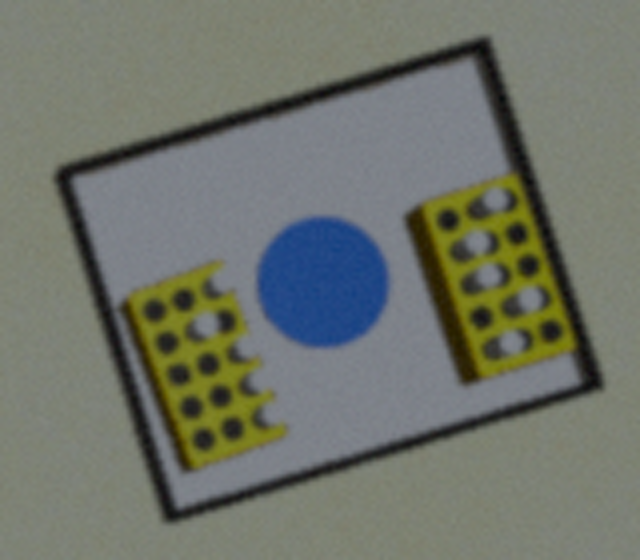

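View pics/scz.png

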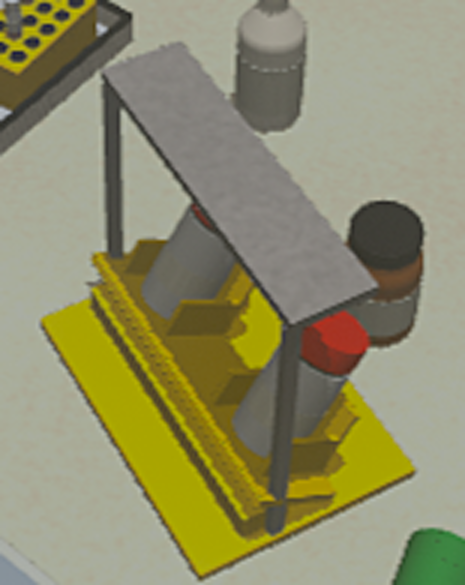

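```bash
cat > h.py <<'E'
from station import *
import numpy as np, cv2, json
from scipy.optimize import least_squares
from scipy.spatial.transform import Rotation as Rot
def proj(c,X):
    P=np.asarray(X)@np.array(c["R"]).T+np.array(c["t"]); return np.c_[c["fx"]*P[:,0]/P[:,2]+c["cx"],c["fy"]*P[:,1]/P[:,2]+c["cy"]]
def ray_at_z(c,uv,z):
    R=np.array(c["R"]);C=-R.T@np.array(c["t"]);d=R.T@np.array([(uv[0]-c["cx"])/c["fx"],(uv[1]-c["cy"])/c["fy"],1]); return C+d*(z-C[2])/d[2]
def fitpose(obs,p0):
    def f(p):
        cs,sn=np.cos(p[2]),np.sin(p[2]);T=np.array([[cs,-sn,0],[sn,cs,0],[0,0,1]]);r=[]
        for c,X,uv in obs: r.append((proj(c,np.array(X)@T.T+[p[0],p[1],0])-uv).ravel())
        return np.concatenate(r)
    s=least_squares(f,p0,loss="soft_l1",x_scale=[10,10,.1]); return s.x,f(s.x).reshape(-1,2)
E
python3 - <<'E'
from h import *
ct,cs=get_calibration("top"),get_calibration("scene")
zt=lambda a:np.array(a)/4+[170-.375,140-.375]
zt2=lambda a:np.array(a)/4+[360-.375,140-.375]
zs=lambda a:np.array(a)/3+[245-.33,220-.33]
rt=[[100,120,4],[100,-120,4],[-70,-120,4],[-70,120,4],[45,120,235],[-15,120,235],[-15,-120,235],[45,-120,235],[-30,65,126.6],[-30,-65,126.6]]
ut=zt([[170,85],[565,135],[530,412],[133,362],[76,93],[62,212],[530,270],[546,152],[201,276],[436,306]])
rs=[[100,-120,4],[100,120,4],[-70,120,4],[45,-120,235],[-15,-120,235],[-15,120,235],[45,120,235]]
us=zs([[40,322],[203,575],[413,470],[103,74],[182,42],[378,287],[290,322]])
for ob in ([(ct,rt,ut)],[(cs,rs,us)],[(ct,rt,ut),(cs,rs,us)]):
    p,r=fitpose(ob,[600,50,0]); print("rack",p.round(3)); print(r.round(1).tolist())
tr=[[110,135,32],[110,-135,32],[-110,-135,32],[-110,135,32],[0,0,8]]
ut=zt2([[60,172],[487,40],[600,383],[170,520],[323,282]])
p,r=fitpose([(ct,tr,ut)],[600,-250,0]); print("tray",p.round(3)); print(r.round(1).tolist())
print("pad",ray_at_z(ct,ut[4],8))
z=np.load("regs.npz")
for n,zz in (("bottle",150),("jar",100)):
    e=cv2.moments(z[f"top_{n}_0"].astype(np.uint8)); print(n,ray_at_z(ct,[e['m10']/e['m00'],e['m01']/e['m00']],zz*.6),ray_at_z(ct,[345.8 if n=="bottle" else 250,288.5 if n=="bottle" else 257],zz))
E
```

```text
rack [ 6.11201e+02  2.21727e+02 -1.48000e-01]
[[0.3, -0.2], [0.3, -0.5], [0.2, -0.1], [-0.1, 0.1], [-0.0, 0.1], [-0.7, -0.5], [0.5, -0.4], [0.2, -0.0], [-0.4, 1.2], [-0.4, 1.0]]
rack [ 6.07284e+02  2.22605e+02 -1.57000e-01]
[[-0.1, -0.2], [-1.2, 1.5], [1.2, 0.9], [-0.7, -2.1], [-0.3, -1.0], [0.5, -0.8], [0.4, 0.4]]
rack [ 6.09967e+02  2.22124e+02 -1.48000e-01]
[[0.2, 0.3], [0.1, 0.0], [0.1, 0.4], [-0.2, 0.6], [-0.2, 0.7], [-0.8, 0.1], [0.3, 0.2], [0.0, 0.5], [-0.6, 1.8], [-0.5, 1.6], [-1.4, 0.7], [-1.8, 2.2], [0.4, 1.0], [-2.4, -1.3], [-2.0, -0.5], [-0.4, -0.6], [-0.3, 0.9]]
tray [ 5.93506e+02 -2.19705e+02  2.77000e-01]
[[-0.9, -0.9], [0.1, -1.1], [1.2, 0.9], [0.1, 0.7], [-0.3, 0.1]]
pad [ 593.80648405 -220.34263195    8.        ]
bottle [413.29670055  16.53137338  90.        ] [411.81850434  18.94782719 150.        ]
jar [488.10560644 231.08620857  60.        ] [487.30809399 228.21762224 100.        ]
```

Rack pose is about (610.7, 222, -8.5°) and the tray about (593.6, -220, 15.9°). I'll plan the tilted grasps next and check IK.

```bash
cat >> h.py <<'E'
RK=[610.7,222.0,-0.148]
PAD=np.array([593.7,-220.0,8.0]); TYAW=np.degrees(0.277)
def rack2w(p):
    R=Rot.from_euler('z',RK[2]); return R.apply(p)+[RK[0],RK[1],0]
def rot_rack(tilt=30):
    a=np.radians(tilt); z=np.array([np.sin(a),0,-np.cos(a)]); y=np.array([np.cos(a),0,np.sin(a)]); x=np.cross(y,z)
    return (Rot.from_euler('z',RK[2])*Rot.from_matrix(np.c_[x,y,z])).as_euler('xyz',degrees=True)
AX=np.array([-.5,0,.8660254])
def tcp_at(side,s,dx=0,dy=0):
    # TCP at distance s along bucket axis from pocket centre; dy: rack-y shift, dx shift perpendicular (rack xz)
    return rack2w(np.array([20,65*side,40])+AX*s+np.array([.866*dx,dy,.5*dx]))
E
python3 - <<'E'
from h import *
o=rot_rack();print(o)
for side in (1,-1):
  for s in (46,156,230):
    p=tcp_at(side,s); print(side,s,p.round(1),np.round(solve_ik(p,o),1) if solve_ik(p,o) is not None else None)
for h in (46,200): print(np.round(solve_ik(PAD+[0,0,h],[180,0,TYAW]),1))
E
```

```text
[ 1.50000000e+02 -1.27222187e-14  8.15202246e+01]
1 46 [617.3 286.7  79.8] [ 27.5  14.  109.5 -30.4  35.4 -32.2]
1 156 [562.9 294.8 175.1] [ 31.2   1.8 111.5 -26.4  46.  -35.3]
1 230 [526.3 300.3 239.2] [ 34.1  -5.3 111.1 -24.7  53.9 -36.3]
-1 46 [598.1 158.2  79.8] [ 14.5   5.  120.1 -23.7  29.1 -48.8]
-1 156 [543.7 166.3 175.1] [ 17.5  -9.8 122.3 -19.2  41.7 -52.5]
-1 230 [507.2 171.7 239.2] [ 20.  -18.4 121.9 -17.8  51.  -53.4]
[-26.7  21.7  96.7  -0.   61.6 -42.6]
[-26.7  12.7  90.4  -0.   76.9 -42.6]
```

```bash
python3 - <<'E'
from h import *
grip(85,80)
goto(tcp_at(1,230),rot_rack())
move_l(tcp_at(1,165),speed=150); wait(.2)
o=get_obs(); print(o["t"],o["tcp_pos"],o["ee_rot"],tcp_at(1,165),rot_rack(),o["wrist_force"])
im=get_image("wrist"); cv2.imwrite("pics/w1.png",im[:,:,::-1])
r=spot_in("bucket_a","wrist"); print([(d["score"],np.round(d["extent"],1)) for d in r])
im=get_image("scene"); cv2.imwrite("pics/s1.png",im[:,:,::-1])
E
```

```text
3.625 [558.95479387 296.28895119 184.60397282] [ 1.49884994e+02 -9.49603248e-02  8.15563300e+01] [558.4681705  295.50568677 182.894191  ] [ 1.50000000e+02 -1.27222187e-14  8.15202246e+01] [ 0.37494031 -0.28250845  0.14328028]
[(0.95, array([476.1, 179.5,  80.5,  96.8])), (0.87, array([321.2, 233.2,  67.6,  79. ])), (0.68, array([167.3, 233.8,  87.7,  74.6]))]
```

View pics/w1.png

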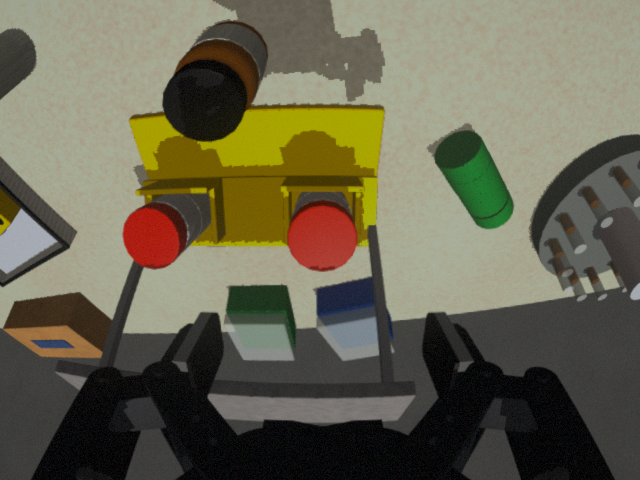

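View pics/s1.png

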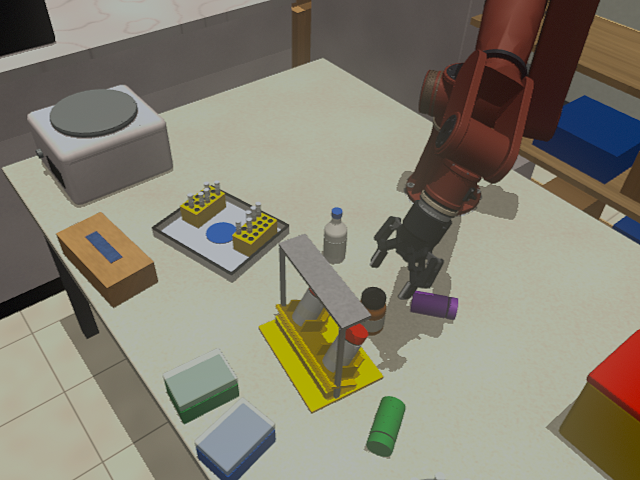

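```bash
cat >> h.py <<'E'
def wproj(X,o):
    c=get_calibration("wrist"); M=np.array(c["mount"]); R=Rot.from_euler('xyz',o["ee_rot"],degrees=True).as_matrix()
    T=(np.atleast_2d(X)-o["tcp_pos"])@R; P=(T-M[:3,3])@M[:3,:3]
    rr=np.hypot(P[:,0],P[:,1]); th=np.arctan2(rr,P[:,2]); k=c["fx"]*th/np.maximum(rr,1e-9)
    return np.c_[P[:,0]*k+c["cx"],P[:,1]*k+c["cy"]]
def lidpix(im,box):
    x0,y0,x1,y1=box; s=im[y0:y1,x0:x1].astype(int); m=((s[:,:,0]>110)&(s[:,:,1]<90)&(s[:,:,2]<90)).astype(np.uint8)
    cn=max(cv2.findContours(m,cv2.RETR_EXTERNAL,cv2.CHAIN_APPROX_NONE)[0],key=cv2.contourArea)
    (a,b),ax,an=cv2.fitEllipse(cn); return a+x0,b+y0,ax,an
E
python3 - <<'E'
from h import *
im=cv2.imread("pics/w1.png")[:,:,::-1]
o=dict(tcp_pos=np.array([558.95479387,296.28895119,184.60397282]),ee_rot=np.array([149.884994,-.09496,81.55633]))
print(im[237,322],im[235,154],im[262,322])
print(lidpix(im,(280,190,370,280)),lidpix(im,(115,190,200,275)))
pts=[[-30,65,126.6],[-30,-65,126.6],[-70,-120,4],[-70,120,4],[-15,-120,225],[-15,120,225]]
print(wproj(np.array([rack2w(p) for p in pts]),o).round(1))
E
```

```text
[173  54  41] [174  30  17] [171  60  51]
(321.98845291137695, 237.79849243164062, (64.12630462646484, 69.87357330322266), 88.1491928100586) (150.85200881958008, 238.22013473510742, (52.76721954345703, 62.964500427246094), 147.67971801757812)
[[323.  240.4]
 [150.2 240.7]
 [130.  117.9]
 [385.  107. ]
 [ 58.8 360.3]
 [415.8 380.9]]
```

Predicted pixels match the wrist picture within 3 px: the left lid is at (322,238) against a predicted (323,240). I'll descend, grip and lift the left bucket.

```bash
python3 - <<'E'
from h import *
move_l(tcp_at(1,46),speed=90)
wait(.2); o=get_obs(); print(o["t"],o["tcp_pos"]-tcp_at(1,46),o["wrist_force"])
grip(40,90); wait(.2); o=get_obs(); print(o["t"],o["grip_width"],o["tcp_pos"]-tcp_at(1,46),o["wrist_force"])
im=get_image("wrist"); cv2.imwrite("pics/w2.png",im[:,:,::-1])
E
```

```text
5.45 [0.15510407 0.26395038 0.66718065] [-0.84043885 -0.77796935 -0.30910842]
6.1 46.78616043208861 [-0.19385971  0.3773346   0.79649943] [-5.02242005  0.56889958  6.36655991]
```

View pics/w2.png

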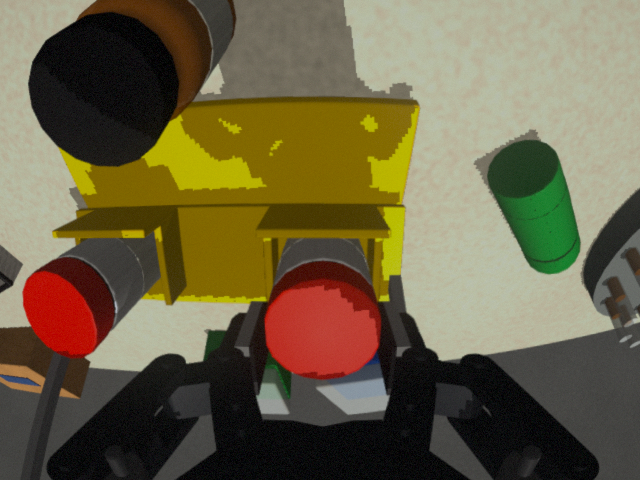

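The left lid is centred between the closed fingers at (322,320). Now I'll lift and hold it.

```bash
python3 - <<'E'
from h import *
move_l(tcp_at(1,136),speed=80)
f=[]
wait(.4)
for i in range(9):
    wait(.1); o=get_obs(); f.append(np.r_[o["wrist_force"],o["moment"],o["effort"]])
print(o["t"],o["grip_width"],np.mean(f,0).round(3),np.std(f,0).round(3))
print(o["tcp_pos"].tolist(),o["ee_rot"].tolist(),o["tcp_pos"]-tcp_at(1,136))
im=get_image("wrist"); cv2.imwrite("pics/w3.png",im[:,:,::-1])
im=get_image("scene"); cv2.imwrite("pics/s3.png",im[150:420,200:500,::-1].repeat(2,0).repeat(2,1))
E
```

```text
8.725 46.4556139089335 [-2.5000e-01  2.0700e-01 -5.6580e+00  1.3700e-01  8.1400e-01 -8.0000e-03
 -3.0000e-03 -3.5956e+01 -3.2881e+01 -1.6230e+00 -1.6290e+00  0.0000e+00] [0.372 0.236 0.563 0.032 0.023 0.037 0.004 0.013 0.009 0.    0.001 0.   ]
[572.8043094745461, 293.3790727008788, 157.78879801033804] [149.99935515165527, 0.0001026087637600057, 81.5211987640282] [-0.00534668  0.01156018  0.00934361]
```

View pics/w3.png

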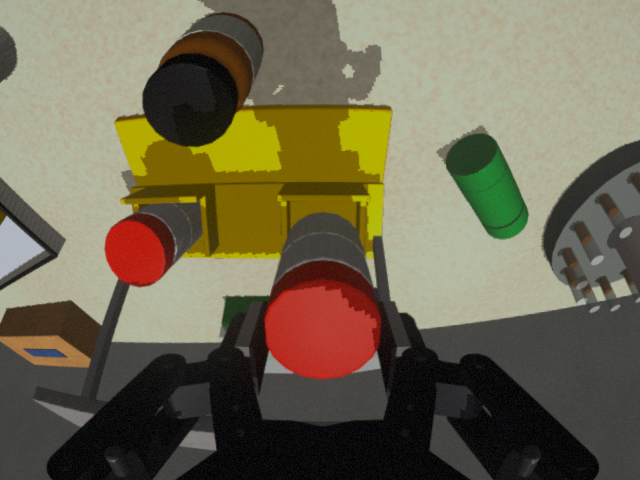

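View pics/s3.png

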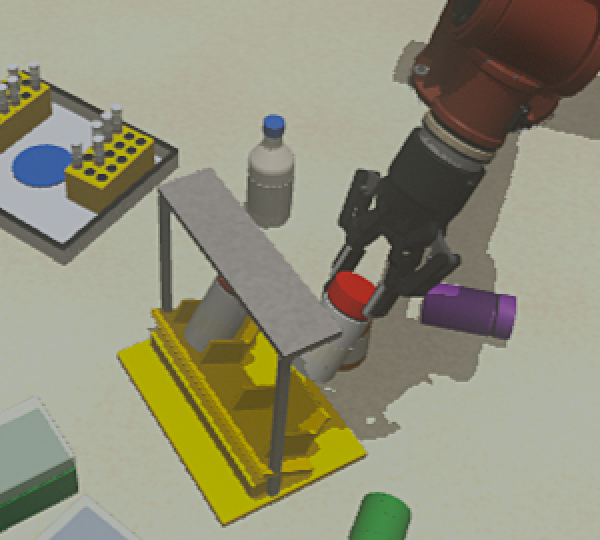

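Left hold reads 5.66 N, about 0.58 kg, with no slip (lid still at (322,320)). I'll put it back.

```bash
python3 - <<'E'
from h import *
move_l(tcp_at(1,66,dx=.5),speed=80)
o=get_obs(); print(o["t"],o["wrist_force"])
move_l(tcp_at(1,47.2,dx=.3),speed=40); wait(.15)
o=get_obs(); print(o["t"],o["wrist_force"],o["tcp_pos"]-tcp_at(1,47))
grip(62); wait(.15)
o=get_obs(); print(o["t"],o["wrist_force"],o["grip_width"])
im=get_image("wrist"); cv2.imwrite("pics/w4.png",im[:,:,::-1])
grip(85)
move_l(tcp_at(1,160),speed=150); wait(.3)
o=get_obs(); im=get_image("wrist"); cv2.imwrite("pics/w5.png",im[:,:,::-1])
print(o["t"],wproj([rack2w([-30,65,126.6])],o),lidpix(im,(280,170,370,290)))
E
```

```text
9.85 [7.11832995 0.18972103 0.06671204]
10.6167 [ 7.42206576 -0.49882425  0.24335682] [5.27338802 1.35908543 3.68050826]
11.0667 [-0.27371887  0.99484512  0.73412186] 62.12879526435764
12.675 [[325.22205614 246.58066517]] (319.62267303466797, 243.7755889892578, (65.84060668945312, 70.83319091796875), 91.1387710571289)
```

View pics/w5.png

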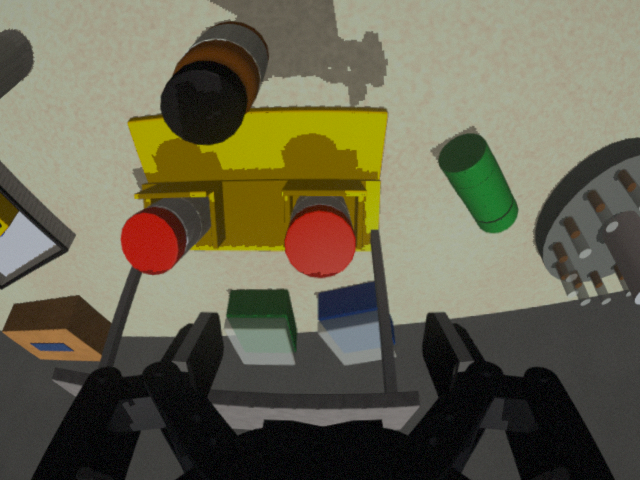

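The left bucket is reseated: lid at (320,244), same depth, about 2 mm sideways shift. There was a 7 N sideways touch on the front wall as it went in, probably from it rotating slightly in the grip. I'll use a harder grip for the right bucket.

```bash
python3 - <<'E'
from h import *
o=get_obs(); print(wproj([rack2w([-30,65,126.6])],o), o["tcp_pos"]-tcp_at(1,160))
move_l(tcp_at(-1,160),speed=200); wait(.25)
o=get_obs(); im=get_image("wrist"); cv2.imwrite("pics/w6.png",im[:,:,::-1])
print(o["t"],wproj([rack2w([-30,-65,126.6]),rack2w([-30,65,126.6])],o),lidpix(im,(280,170,370,290)),lidpix(im,(430,170,580,290)))
move_l(tcp_at(-1,45),speed=90); wait(.2); o=get_obs(); print(o["t"],o["tcp_pos"]-tcp_at(-1,45),o["wrist_force"])
grip(40,120); wait(.2); o=get_obs(); print(o["t"],o["grip_width"],o["tcp_pos"]-tcp_at(-1,45),o["wrist_force"])
im=get_image("wrist"); cv2.imwrite("pics/w7.png",im[:,:,::-1])
move_l(tcp_at(-1,135),speed=80)
f=[]
wait(.4)
for i in range(9):
    wait(.1); o=get_obs(); f.append(np.r_[o["wrist_force"],o["moment"],o["effort"]])
print(o["t"],o["grip_width"],np.mean(f,0).round(3),np.std(f,0).round(3),o["tcp_pos"]-tcp_at(-1,135))
im=get_image("wrist"); cv2.imwrite("pics/w8.png",im[:,:,::-1])
im=get_image("scene"); cv2.imwrite("pics/s8.png",im[150:420,200:500,::-1].repeat(2,0).repeat(2,1))
E
```

```text
[[324.99116848 246.17753804]] [-0.10240101 -0.30261063 -0.83053706]
13.775 [[323.09207764 245.13839885]
 [498.65357158 245.25571996]] (322.16362380981445, 241.78231811523438, (65.72529602050781, 71.57200622558594), 88.01090240478516) (492.54111099243164, 243.04113006591797, (53.52626419067383, 64.16058349609375), 32.218727111816406)
15.45 [0.22860222 0.18020902 0.63876482] [-0.82754699 -0.11336984 -0.87917408]
16.1083 45.96036615871399 [-0.22856066  0.22525683  0.99644581] [-7.51436829  0.51595247  8.46767925]
18.7333 46.00151814612443 [-6.4000e-02 -2.4000e-02 -3.8560e+00  1.0200e-01  6.1900e-01 -2.0000e-03
 -2.0000e-03 -2.6376e+01 -3.1927e+01 -9.6400e-01 -1.9560e+00  0.0000e+00] [0.527 0.427 0.482 0.026 0.035 0.023 0.003 0.011 0.007 0.    0.001 0.   ] [-0.00840644 -0.00275026 -0.01457646]
```

View pics/w8.png

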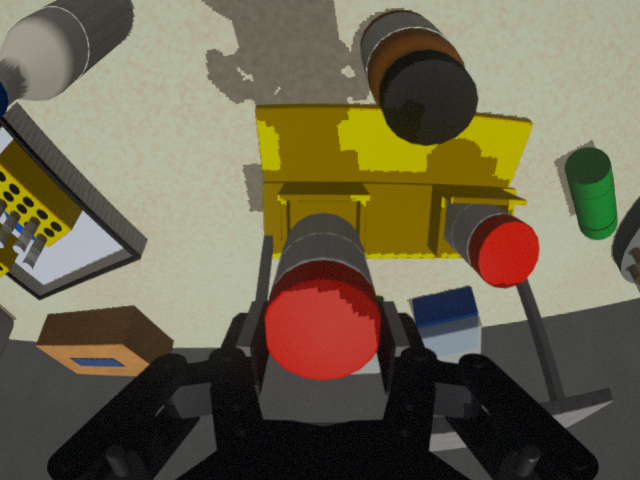

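View pics/s8.png

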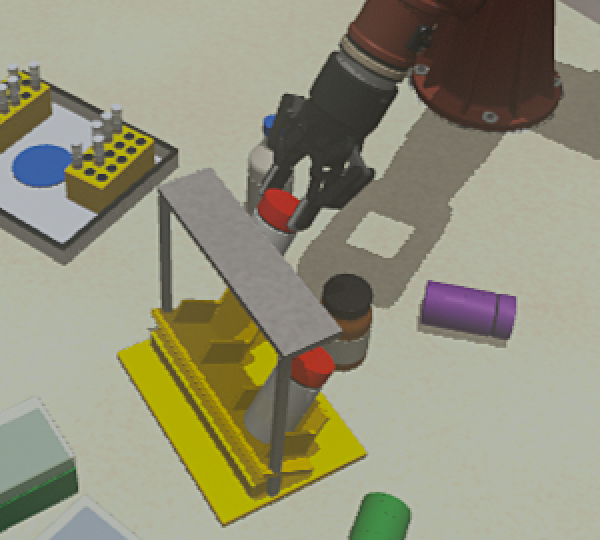

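View pics/w7.png

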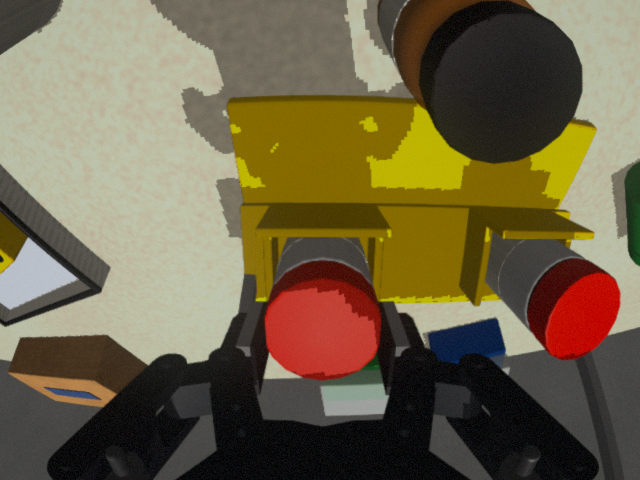

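Left reads 5.66 N (≈0.58 kg) and right 3.86 N (≈0.39 kg). Both fall inside the given ranges, so the left is heavier. I'll return the right bucket.

```bash
python3 - <<'E'
from h import *
move_l(tcp_at(-1,100,dx=2),speed=80); o=get_obs(); print(o["t"],o["wrist_force"])
move_l(tcp_at(-1,66,dx=2),speed=60); o=get_obs(); print(o["t"],o["wrist_force"],o["tcp_pos"]-tcp_at(-1,66,dx=2))
move_l(tcp_at(-1,46.2,dx=1.5),speed=40); wait(.15)
o=get_obs(); print(o["t"],o["wrist_force"],o["tcp_pos"]-tcp_at(-1,46.2,dx=1.5))
grip(62); wait(.15)
grip(85)
move_l(tcp_at(-1,160),speed=150); wait(.3)
o=get_obs(); im=get_image("wrist"); cv2.imwrite("pics/w9.png",im[:,:,::-1])
print(o["t"],wproj([rack2w([-30,-65,126.6]),rack2w([-30,65,126.6])],o),lidpix(im,(280,170,370,290)),lidpix(im,(430,170,580,290)))
E
```

```text
19.425 [ 0.12036762 -0.363815   -3.03679701]
20.1417 [ 0.99062737 -0.38699839 -2.80529518] [-0.05956075 -0.07640321 -0.3108103 ]
20.9333 [-4.67140157  0.15556652  2.05285936] [-0.27097245 -0.08193637 -0.10999616]
22.9583 [[324.94041896 246.54717237]
 [500.52187148 246.47868601]] (323.8631172180176, 243.16397857666016, (65.88763427734375, 71.2076644897461), 88.83692932128906) (494.39772033691406, 244.25775909423828, (53.245975494384766, 64.20919799804688), 31.9000186920166)
```

View pics/w9.png

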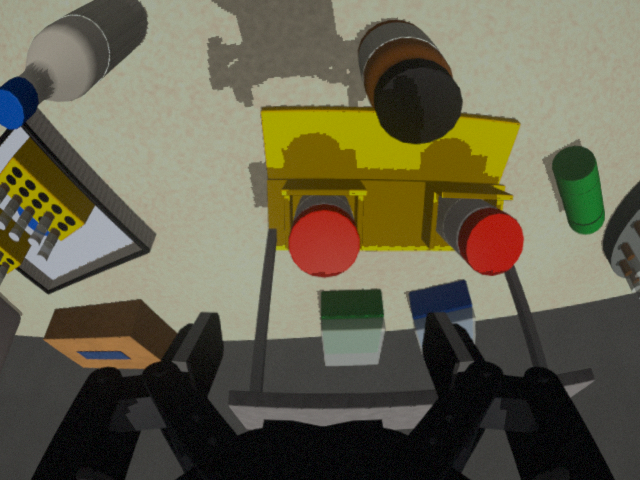

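The right bucket is back within 0.5 mm of its start. Now I'll take the left one, which sits about 2.5 mm towards -y, and carry it out high.

```bash
python3 - <<'E'
from h import *
dy=-2.5
move_l(tcp_at(1,160,dy=dy),speed=200)
move_l(tcp_at(1,45,dy=dy),speed=100); wait(.15)
grip(40,120); wait(.15); o=get_obs(); print(o["t"],o["grip_width"],o["tcp_pos"]-tcp_at(1,45,dy=dy),o["wrist_force"])
move_l(tcp_at(1,140,dy=dy),speed=80); wait(.2); o=get_obs(); print(o["wrist_force"])
move_l(tcp_at(1,290,dy=dy),speed=150)
print([np.round(solve_ik(p,[180,0,y]),1) for p,y in (([480,100,330],60),(PAD+[0,0,290],TYAW))])
move_l([480,110,330],[180,0,50],speed=150)
goto(PAD+[0,0,290],[180,0,TYAW]); wait(.3)
o=get_obs(); print(o["t"],o["tcp_pos"],o["ee_rot"],o["wrist_force"],o["grip_width"])
for c in ("wrist","scene","top"):
    im=get_image(c); cv2.imwrite(f"pics/{c}10.png",im[:,:,::-1])
E
```

```text
25.85 46.19103454848778 [-0.40975556  0.26153336  1.11812933] [-7.53819459 -1.3334247   6.89596887]
[-0.60938199 -0.43294256 -5.48969152]
[array([  3.6,  -9. ,  99.9,  -0. ,  89.1, -56.4]), array([-26.7,   9.8,  84.3,  -0. ,  85.9, -42.6])]
31.6083 [ 593.93938658 -218.9449306   298.47735606] [ 1.79982300e+02 -3.45250532e-02  1.59599369e+01] [-0.2966038   0.20451713 -5.43537005] 45.85766436928471
```

View pics/wrist10.png

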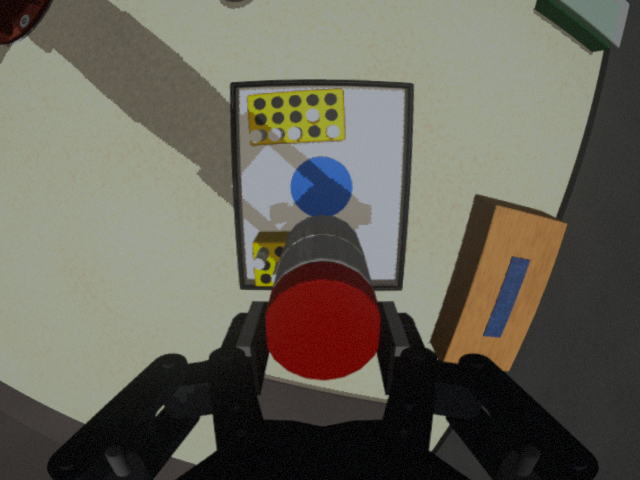

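View pics/scene10.png

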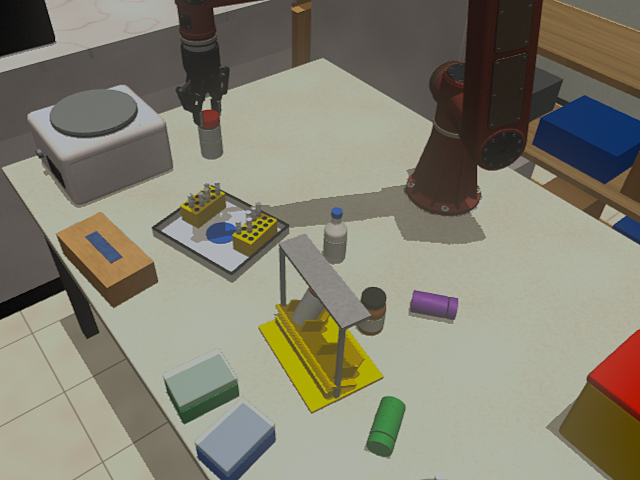

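View pics/top10.png

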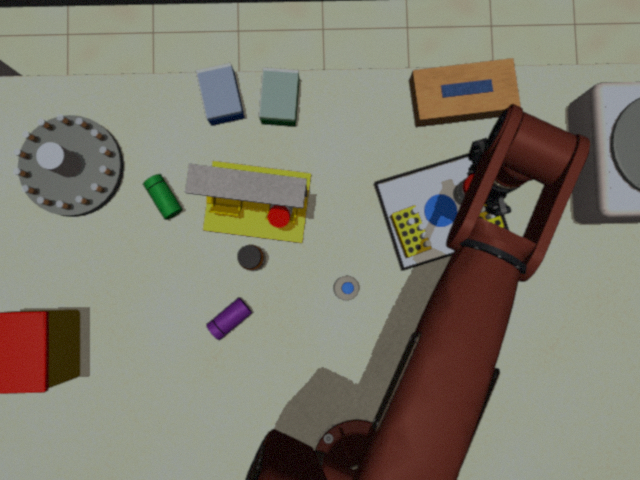

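The left bucket hangs in the gripper over the tray, and the right one is still in its pocket. I'll overlay an ideal upright bucket on the scene and wrist views to check for in-hand tilt and pad position.

```bash
python3 - <<'E'
from h import *
o=get_obs(); R=Rot.from_euler('xyz',o["ee_rot"],degrees=True)
cs=get_calibration("scene")
print("pad pred",wproj([PAD],o))
im=cv2.imread("pics/wrist10.png"); hsv=cv2.cvtColor(im,cv2.COLOR_BGR2HSV)
m=cv2.inRange(hsv,(100,100,50),(125,255,255)); m[:140]=0; m[220:]=0; m[:,:280]=0; m[:,360:]=0
c=max(cv2.findContours(m,0,1)[0],key=cv2.contourArea); print("pad obs",cv2.fitEllipse(c))
def ring(h,tilt):
    a=np.linspace(0,2*np.pi,60); # tool frame; bucket origin at z=+45
    P=np.c_[25*np.cos(a),25*np.sin(a),np.full(60,-h)]+0
    P=P+[0,0,45]; g=np.array([0,0,-20]) # pivot at grasp
    return R.apply(Rot.from_euler('x',tilt,degrees=True).apply(P-g)+g)+o["tcp_pos"]
sc=cv2.imread("pics/scene10.png"); 
x0,y0=150,80; out=[]
for tilt,col in ((0,(0,255,0)),(6,(255,0,255)),(-6,(255,255,0))):
    z=cv2.resize(sc[y0:y0+100,x0:x0+100],None,fx=4,fy=4); w=im.copy()
    for h in (0,100):
        P=ring(h,tilt)
        cv2.polylines(z,[np.int32((proj(cs,P)-[x0,y0]+.375)*4)],True,col,1)
        cv2.polylines(w,[np.int32(wproj(P,o))],True,col,1)
    out.append(np.vstack([z,w[180:400,120:520][:,:,:]])) 
cv2.imwrite("pics/ov.png",cv2.resize(np.hstack(out),None,fx=.66,fy=.66))
E
```

```text
pad pred [[322.58059843 185.96521148]]
pad obs ((320.9527282714844, 186.3019256591797), (58.67648696899414, 60.63669204711914), 85.84053802490234)
```

View pics/ov.png

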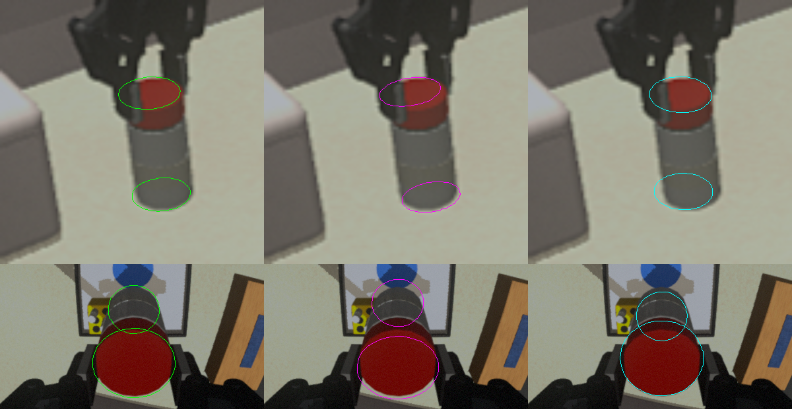

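With no tilt the outlines match in both views, so the bucket is upright in the hand. The pad is 1.6 px from its prediction, about 2 mm. I'll lower it with force watching.

```bash
python3 - <<'E'
from h import *
P=np.array([592.9,-220.3,0])
move_l(P+[0,0,80],speed=120); wait(.2)
o=get_obs(); f0=o["wrist_force"][2]; print(o["t"],o["tcp_pos"],o["wrist_force"])
move_l(P+[0,0,57],speed=40); wait(.1)
z=57
while z>49:
    o=get_obs(); f=o["wrist_force"][2]; print(z,o["tcp_pos"][2].round(2),f.round(2))
    if f-f0>3: break
    z-=.7; move_l(P+[0,0,z],speed=15); wait(.08)
im=get_image("wrist"); cv2.imwrite("pics/w11.png",im[:,:,::-1])
im=get_image("scene"); cv2.imwrite("pics/s11.png",im[120:300,120:340,::-1].repeat(3,0).repeat(3,1))
print(get_obs()["t"])
E
```

```text
33.925 [ 593.22515603 -220.43863504   80.56786341] [-0.66355826  0.1252073  -5.97020827]
57 57.46 -5.45
56.3 56.42 -6.81
55.599999999999994 55.55 -5.7
54.89999999999999 54.87 -5.3
54.19999999999999 54.16 -5.57
53.499999999999986 54.07 -0.87
36.5167
```

View pics/s11.png

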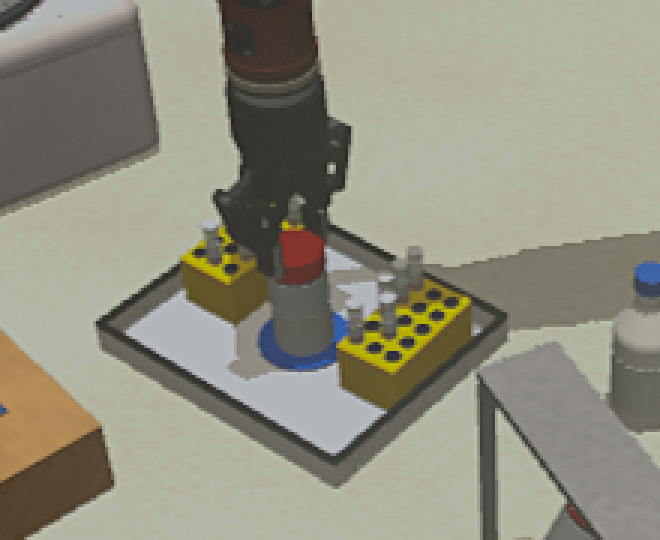

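The bucket touches the pad at about 5 N and looks centred on the blue disc. I'll release, retract and check.

```bash
python3 - <<'E'
from h import *
P=np.array([592.9,-220.3,0])
grip(62); wait(.2); grip(85); wait(.2)
o=get_obs(); print(o["wrist_force"],o["grip_width"])
move_l(P+[0,0,220],speed=120)
move_l([450,-180,300],speed=200); wait(.3)
o=get_obs(); print(o["t"],o["wrist_force"])
for c in ("wrist","scene","top"):
    im=get_image(c); cv2.imwrite(f"pics/{c}12.png",im[:,:,::-1])
ct=get_calibration("top"); im=cv2.imread("pics/top12.png")
cv2.imwrite("pics/top12z.png",cv2.resize(im[140:280,170:520],None,fx=2.2,fy=2.2))
im=cv2.imread("pics/scene12.png");cv2.imwrite("pics/scene12z.png",cv2.resize(im[150:420,120:440],None,fx=2.2,fy=2.2))
E
```

```text
[-0.54003273  0.51235045  0.50927501] 84.92395145997929
40.4083 [ 0.45594888 -0.82067933  0.22713004]
```

View pics/top12z.png

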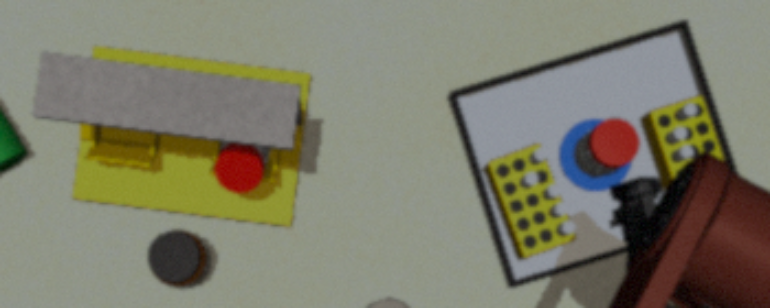

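View pics/scene12z.png

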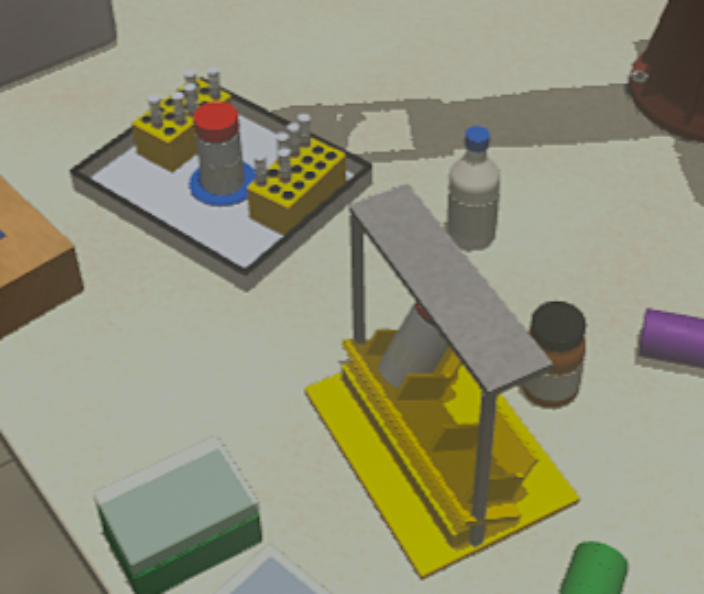

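View pics/wrist12.png

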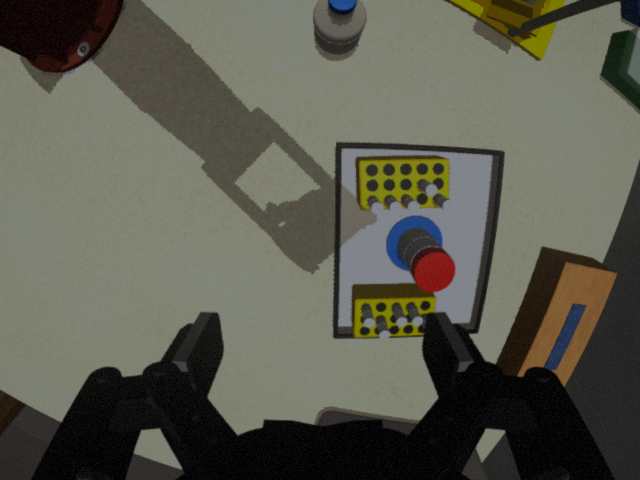

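```bash
python3 - <<'E'
from h import *
ct,cs=get_calibration("top"),get_calibration("scene"); o=get_obs()
L=PAD+[0,0,100]
im=cv2.imread("pics/top12.png")[:,:,::-1]; e=lidpix(im,(425,180,475,230)); print("top lid",ray_at_z(ct,e[:2],108),"pad",PAD, e[2])
im=cv2.imread("pics/wrist12.png")[:,:,::-1]; e=lidpix(im,(405,240,465,300)); print("wrist lid obs",e[:2],"pred",wproj([L],o), "base pred",wproj([PAD],o))
a=np.linspace(0,6.283,60); ring=np.c_[25*np.cos(a),25*np.sin(a),0*a]
s=cv2.imread("pics/scene12.png"); z=cv2.resize(s[180:270,170:270],None,fx=6,fy=6)
for h,c in ((0,(0,255,0)),(100,(0,255,0))): cv2.polylines(z,[np.int32((proj(cs,ring+PAD+[0,0,h])-[170,180]+.4)*6)],True,c,1)
cv2.polylines(z,[np.int32((proj(cs,ring*1.6+PAD)-[170,180]+.4)*6)],True,(0,255,255),1)
cv2.imwrite("pics/fin.png",z)
# before/after comparison of undisturbed things, top view
A=cv2.imread("pics/top0.png").astype(int);B=cv2.imread("pics/top12.png").astype(int)
for n,b in dict(jar=(230,240,280,280),bottle=(325,270,370,310),tr1=(385,200,425,260),rightlid=(265,203,295,232)).items():
    x0,y0,x1,y1=b; print(n,cv2.phaseCorrelate(*[cv2.cvtColor(q[y0:y1,x0:x1].astype(np.uint8),cv2.COLOR_BGR2GRAY).astype(np.float32) for q in (A,B)]))
E
```

```text
top lid [ 594.18996559 -219.85056471  108.        ] pad [ 593.7 -220.     8. ] (19.968875885009766, 20.801651000976562)
wrist lid obs (434.6017436981201, 271.9354934692383) pred [[436.07475323 271.41915111]] base pred [[415.69199872 243.07724228]]
jar ((0.049238166866388156, 0.02444405112593273), 0.9855167608261108)
bottle ((0.47183603162923404, 0.10646263735771555), 0.9103296152750651)
tr1 ((0.038904497540347194, 0.07912550942189256), 1.0097440510988236)
rightlid ((0.04028086831030819, -0.09745748979877789), 1.0005871396594577)
```

View pics/fin.png

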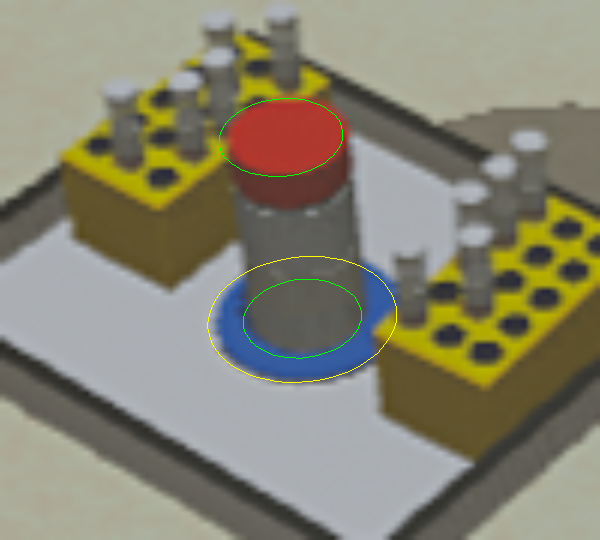

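```bash
python3 - <<'E'
from station import *
print(get_obs()["t"]); print(sign_off())
E
```

```text
40.5583
the job is handed in; nothing more can be done
None
```

I handed the job in at 40.6 s: the left bucket is the heavier one and now stands upright on the blue pad. No verdict came back, so everything below is from my own measurements.

- **Weighing:** I lifted each bucket along its pocket axis, held it about 1.3 s and put it back. The wrist force read 5.66 N (about 0.58 kg) for the left and 3.86 N (about 0.39 kg) for the right. Both values fall inside the given ranges.
- **Placing:** The heavier bucket was lowered until it touched the pad at about 5 N, then released. The top camera puts its lid within about 1 mm of the pad centre, and the wrist view agrees to 1.5 px (about 2 mm). It looks upright in the pictures; I checked for tilt numerically only before lowering it.
- **Lighter bucket:** The right bucket is back in its own pocket, with its lid within about 0.5 mm of where it started.
- **Other objects:** The jar and the +y tube rack show less than 0.1 px of movement in the top view. The bottle read 0.5 px (about 1 mm), possibly the arm's shadow. The other tube rack was partly hidden by the arm, so I only checked it by eye, and it looked undisturbed.

Two checks were not clean:
- **Left bucket going back:** It touched the front wall of its pocket with about 7 N and ended about 2.5 mm to one side. It was still seated, and I allowed for the shift when I picked it up again.
- **Scene camera:** Its picture is about 1 px off the other two cameras, so I relied on those for the final position.

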